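# Put the column carrier back in its own bay and lock it

### The job

The column carrier on the sliding carriage goes back into its own bay of the column rack, the one whose white tag shows the same number of black bars as the carrier's tag (two). Push the carriage along its rail until it stands in front of that bay, push the carrier off it into the bay until it is fully home against the back stop, then take the steel locking pin from its stand, put it down through the hole in the carrier's tail into the hole in the bay's floor until its collar rests on the carrier, and let go. Leave the other two carriers where they are.

Things in the scene. Friction and masses are not known exactly. Their poses are not given: they have to be found in the camera images.
- carrier: The carrier to put away (two-bar tag), 0.25 to 0.45 kg, starts on the carriage: aluminium sole 140 long (x) x 56 (y) x 12 mm high; a steel column lies on its head half, top 41 mm. Origin: centre of its underside; +x is the way into a bay (head first), z up. Lips over the sole on carriage and bays keep it from being lifted: it only slides along x.
- carrier_push (a point): Middle of the flat tail-side face of the carrier's upright push plate (38 mm wide, from 12 to 48 mm above the underside, with the white tag on top), 20 mm behind the carrier's centre, 30 mm above its underside. Push here along the carrier's +x. Behind it the sole is flat and free for 50 mm to the tail end.
- carrier_hole (a point): Middle of the upper mouth of the upright hole (14 mm diameter) in the carrier's tail, on top of the 12 mm sole, 47 mm behind the carrier's centre and 27 mm behind the push plate; same axes as the carrier.
- carriage: Carriage on rails before the bays: 140 (x) x 72 mm (y), flat flanks 10 to 51 mm above its origin. Slides along its y only (3 N friction, stays where left), pushed on either flank. Origin: its centre, 6 mm above the table; +x to the bays. Channel floor at 31 mm; 44 mm free between the lips. In line when its centre is on a bay's x axis, 148 mm before its centre; 3 mm off will do (flared mouth).
- bay2: The bay with the two-bar tag: channel 140 (x) x 72 mm (y), floor 30 mm above the origin, wall lips at 45 to 50 mm with 44 mm free between. Origin: centre of its underside, 6 mm above the table; +x from mouth to back stop, z up. Carrier home: head against the stop, its origin 30 mm straight above this one, axes parallel. Bays stand 78 mm apart in any order: one bar (empty), three bars (occupied).
- bay2_tag (a point): Middle of the white tag with two black bars lying flat on the bay's back stop, 87 mm beyond the bay's centre, 59 mm above its origin. The tag measures 32 x 46 mm. The stop's front face is 70 mm beyond the bay's centre.
- bay2_hole (a point): Middle of the upper mouth of the hole (14 mm diameter, 30 mm deep) in the floor of the two-bar bay, 47 mm from the bay's centre towards the mouth; it lies under the carrier's hole when the carrier is home.
- pin_grip (a point): On the axis of the steel locking pin, in its grip, z up along it. Pin 96 mm long, 80 g: shaft 10 dia x 38, bevelled foot; collar 22 dia x 6; round grip 16 dia x 52 mm. This point is 70 mm above the foot, 32 above the collar's underside, 26 below the top. Starts upright in a grey stand 70 x 70 x 44 mm, collar on the stand. Seated in the bay, it is 74 mm above the bay's origin.
- carrier_three: Another carrier of the same make (three bars), already in its bay; leave it. Origin: centre of its underside.
- carrier_one: Another carrier of the same make (one bar) lying on the bench; leave it. Origin: centre of its underside.
Things that resemble listed ones, but are neither listed nor needed, are in the scene too. What is shaped like the part that bears pin_grip but yellow is not meant. Leave any pink look-alike of the carrier alone.

How it is judged:
By the outcome, as a careful person would: the job done as asked, in the order asked, and still so for the second after the job is handed in, with the robot touching nothing.
It also fails if it takes over 64 s, if anything falls off the work surface, if the arm or the gripper's body presses on something with over 40 N, if the wrist force passes 120 N, or if a joint passes its speed limit or range.

### The arm

A 6-joint arm with a two-finger parallel gripper is mounted at the origin on the work surface. World frame = base frame: x ahead of the robot, y to its left, z up, the work surface at z = 0. Lengths are in m, angles in degrees, forces in N, time in s.
With the tool pointing down it reaches from about 0.3 to 0.85 m from the base axis. Payload 5.4 kg.
Tool frame: the origin (TCP) lies at the very end of the fingers, on their centre line; the grasp point (between the pads) lies 19 mm behind it; x points along the fingers, y is the direction in which the jaws open and shut, and the axes are right-handed (so a half turn about x gives the same grasp; the last joint's range is limited). The gripper opens to 85 mm and grips with 20 to 120 N. Pads are 22 mm wide; open, the fingers measure 114 mm over their backs; the gripper's body (76 mm by 85 mm) begins 54 mm behind the grasp point. The pads swing forward as they close: fully open they stand 13 mm farther back than shut.
Start: joints at [57.462, 9.076, 91.501, -0, 79.423, -12.038], TCP at [0.201, 0.539, 0.231] pointing down, gripper open.
Joint ranges: [-166.64, 166.64], [-54.1, 131.32], [10.49, 154.53], [-73.88, 253.88], [9.74, 151.15], [-171.62, 171.62]. Speed limits (degrees/s): [147.25, 147.25, 180, 180, 180, 180].

### API

Orientations are given as [roll, pitch, yaw] about the fixed x, y, z axes, in that order (R = Rz(yaw) Ry(pitch) Rx(roll)).
In Python, from station import * gives the robot as it stands. The module is installed in compiled form; this text tells all that it offers. Calls block until the motion is done:
- move_to(position, orientation): joint-space move of the TCP to a pose.
- line_to(position, ori=None, speed=0.15, threshold=None): straight line of the TCP; ori=None keeps the orientation; speed is the mean speed in m/s. With threshold (N) it stops when the force on the tool has changed by that much, and returns True; else False.
- goto_joints(angles): joint-space move.
- ungrasp() and close(strength=None): open the fingers fully, or close them until they stop; strength is the grip in N (None keeps the last).
- wait(seconds).
- inverse_kinematics(position, orientation): joint angles nearest the present ones, or None.
- read_camera(name): name is "scene" or "top" or "wrist"; returns a dict with "color" (480x640x3 uint8, red, green, blue), "fx", "fy", "cx", "cy" (pixels), "xyz" and "rotation" of the camera in the world; the wrist camera has in their place "tool_from_camera" (4x4, takes a point from camera to tool coordinates, whose origin is the TCP and whose axes are the tool frame's). Camera axes: x right, y up, looking along -z (the intrinsics and any distortion apply to the point x, -y, -z); pixel columns grow to the right and rows downward; lengths in m; the calibration is good to about 2 mm. The wrist camera is an equidistant fisheye: a pixel r from the principal point sees the ray r / f radians off the axis. A picture is of the moment at which its call begins: read the wrist's pose just before it. There is no depth.
A pose or a line that the arm cannot do raises PlanningError and nothing moves.
- job_done(): hands the job in, once; it reports no verdict.
Readings, each from a call of its own:
- get_time_s(): time.
- get_joints(): joint angles.
- get_joint_velocities(): joint speeds.
- get_tau(): joint torques, N m.
- get_ee_pos(): TCP position.
- get_eef_rot(): TCP orientation.
- get_contact_force(): force on the tool from outside, world axes, zero at the start.
- get_wrist_torque(): the same for the moment, N m.
- get_gripper_width(): finger opening in m.
Only numpy, scipy, OpenCV 4.12 (cv2) and the standard library are available. Lean on these libraries where they do the work, as an engineer would, in place of code of your own. Each camera call takes 0.05 s, during which the arm holds its last target. There are 200 camera calls.

## Working session

There is one attempt and no reset: what is moved stays moved. The work goes in short steps, each a Python script; the robot and the scene stay as the last script left them, time stands still between calls to the robot, and variables do not carry over. Pictures are saved under pics/ and viewed, about 8 in all and at most 12, crops included, and the job is handed in when it is done.

```bash
mkdir -p pics
python3 - <<'E'
from station import *
import cv2
for n in ["top","scene"]:
    c=read_camera(n); cv2.imwrite(f"pics/{n}0.png",c["color"][:,:,::-1])
    print(n,c["fx"],c["fy"],c["cx"],c["cy"],c["xyz"],c["rotation"],[k for k in c])
print(get_ee_pos(),get_eef_rot(),get_gripper_width(),get_time_s())
E
```

```text
top 433.1883466392946 433.1883466392946 310.7348989649852 240.22013509106964 [ 0.38624053 -0.02453263  0.98968678] [  6.59453526  -0.90409554 -91.39973618] ['color', 'fx', 'fy', 'cx', 'cy', 'xyz', 'rotation']
scene 447.77575543509346 447.77575543509346 318.4024580553492 242.03561569269866 [1.12462642 0.00220262 0.72199333] [45.66144656 -0.38574173 94.44404875] ['color', 'fx', 'fy', 'cx', 'cy', 'xyz', 'rotation']
[0.20109054 0.53810955 0.23041896] [-101.96549198   89.90123098 -122.46310314] 0.08540899232036153 0.1
```

View pics/top0.png

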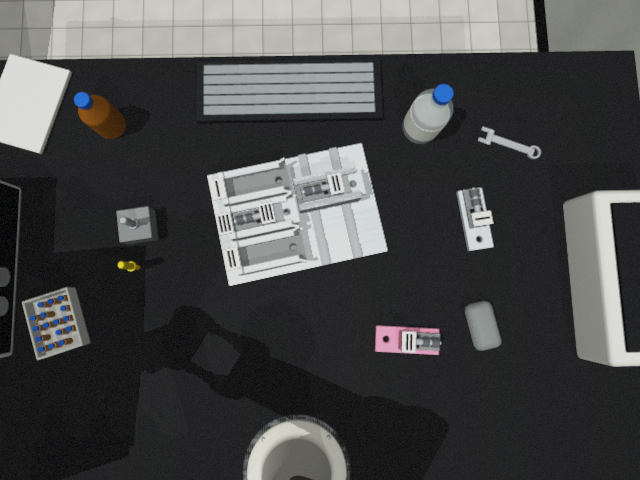

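View pics/scene0.png

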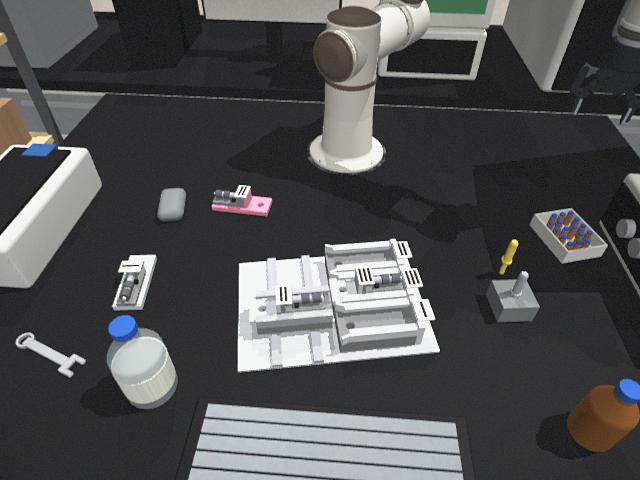

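The top view shows the rack with tags at (218,187), (225,222) and (232,258), the carriage at about (330,187), the pin stand at (135,223) and the yellow decoy at (128,266). The middle bay is occupied. I'll zoom in to count the bars.

Run:
```python
import cv2,numpy as np
a=cv2.imread("pics/top0.png")[135:295,100:400]
b=cv2.imread("pics/scene0.png")[235:335,380:540]
a=cv2.resize(a,(750,400),interpolation=cv2.INTER_CUBIC)
b=cv2.resize(b,(320,200),interpolation=cv2.INTER_CUBIC)
o=np.zeros((600,750,3),np.uint8);o[:400]=a;o[400:,:320]=b
t=cv2.imread("pics/top0.png")[170:275,205:245];o[400:,350:426]=cv2.resize(t,(76,200))
t=cv2.imread("pics/scene0.png")[235:325,390:440];o[400:,450:561]=cv2.resize(t,(111,200),interpolation=cv2.INTER_CUBIC)
cv2.imwrite("pics/z.png",o)
```

```text
(no output)
```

View pics/z.png

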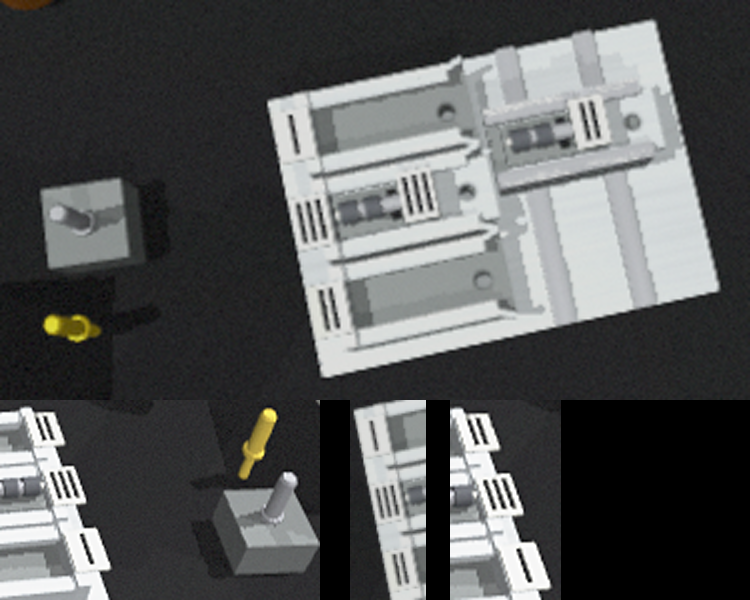

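Bar counts: the far bay (crop 293,134) has one, the middle has three, and the near bay (329,308) has two. So bay2 is the bay nearest the robot. Next I'll cast rays from those picks.

```bash
cat > h.py <<'E'
from station import *
import numpy as np, cv2
from scipy.spatial.transform import Rotation as Rn
def onplane(o,d,z): return o+d*((z-o[2])/d[2])
def fixed(c,u,v,z):
    d=np.array([(u-c["cx"])/c["fx"],-(v-c["cy"])/c["fy"],-1])
    return onplane(np.array(c["xyz"]),Rn.from_euler("xyz",c["rotation"],degrees=True).apply(d),z)
def wrist(c,p,rot,u,v,z):
    x,y=u-c["cx"],v-c["cy"]; r=np.hypot(x,y); t=r/c["fx"]
    d=np.array([np.sin(t)*x/r,-np.sin(t)*y/r,-np.cos(t)])
    T=np.array(c["tool_from_camera"]); R=Rn.from_euler("xyz",rot,degrees=True)
    return onplane(np.array(p)+R.apply(T[:3,3]),R.apply(T[:3,:3]@d),z)
def down(yaw):  # jaw axis (tool y) at yaw degrees in the world
    a=np.radians(yaw); y=np.array([np.cos(a),np.sin(a),0]); x=np.array([0,0,-1.])
    return [float(q) for q in Rn.from_matrix(np.c_[x,y,np.cross(x,y)]).as_euler("xyz",degrees=True)]
E
python3 - <<'E'
from h import *
c=dict(fx=433.188,fy=433.188,cx=310.735,cy=240.220,xyz=[0.38624053,-0.02453263,0.98968678],rotation=[6.59453526,-0.90409554,-91.39973618])
P=lambda u,v,z:fixed(c,100+u/2.5-.3,135+v/2.5-.3,z)
L=dict(tag1=(293,134,.065),tag3=(312,221,.065),tag2=(329,308,.065),hole1=(447,111,.036),hole2=(483,280,.036),ctag=(590,121,.085),chole=(632,121,.049),c3hole=(467,191,.048),
 pintop=(57,212,.102),collar=(82,222,.05))
Q={k:P(*v) for k,v in L.items()}
for k,v in Q.items(): print(k,v.round(4))
f=lambda a,b:(np.linalg.norm((Q[b]-Q[a])[:2]).round(4),np.degrees(np.arctan2(*(Q[b]-Q[a])[[1,0]])).round(2))
for p in [("tag1","tag2"),("hole1","hole2"),("hole1","tag1"),("hole2","tag2"),("chole","ctag"),("hole2","chole")]: print(p,f(*p))
E
```

```text
tag1 [0.6108 0.1593 0.065 ]
tag3 [0.534  0.1429 0.065 ]
tag2 [0.4586 0.1286 0.065 ]
hole1 [0.6362 0.0269 0.036 ]
hole2 [ 0.4826 -0.0025  0.036 ]
ctag [ 0.6121 -0.0977  0.085 ]
chole [ 0.6203 -0.138   0.049 ]
c3hole [0.5605 0.0098 0.048 ]
pintop [0.5402 0.3457 0.102 ]
collar [0.5399 0.3455 0.05  ]
('tag1', 'tag2') (np.float64(0.1553), np.float64(-168.61))
('hole1', 'hole2') (np.float64(0.1564), np.float64(-169.17))
('hole1', 'tag1') (np.float64(0.1348), np.float64(100.83))
('hole2', 'tag2') (np.float64(0.1332), np.float64(100.35))
('chole', 'ctag') (np.float64(0.0411), np.float64(101.53))
('hole2', 'chole') (np.float64(0.1932), np.float64(-44.53))
```

The measurements agree with the given sizes (156, 134 and 41 mm), and the rack yaw is about 101°. Next I'll push the carriage about 0.106 m towards the robot, then look with the wrist camera.

```bash
cat >> h.py <<'E'
a=np.radians(101.0); ex=np.array([np.cos(a),np.sin(a),0]); ey=np.array([-np.sin(a),np.cos(a),0])
bay=np.array([0.4744,0.0434,0.006]); car=bay-0.148*ex
def at(o,x,y,z): return (o+x*ex+y*ey)*[1,1,0]+[0,0,z]
def look(name):
    p,r=get_ee_pos(),get_eef_rot(); c=read_camera("wrist")
    cv2.imwrite(f"pics/{name}.png",c["color"][:,:,::-1])
    np.savez(f"pics/{name}.npz",p=p,r=r,**{k:c[k] for k in("fx","cx","cy","tool_from_camera")})
E
python3 - <<'E'
from h import *
for y in (11,191): print(y,inverse_kinematics(list(at(car,0,-.184,.16)),down(y)))
y=min((11,191),key=lambda y:abs(inverse_kinematics(list(at(car,0,-.184,.16)),down(y))[5]))
o=down(y); print(y)
close(30)
move_to([0.5,0.1,0.27],o); move_to(list(at(car,0,-.184,.15)),o)
line_to(list(at(car,0,-.184,.035)),speed=.12)
print(get_ee_pos(),get_contact_force())
print(line_to(list(at(car,0,-.053,.035)),speed=.07))
print(get_ee_pos(),get_contact_force())
line_to(list(at(car,0,-.065,.035)));line_to(list(at(car,0,-.065,.15)))
move_to(list(at(bay,-.11,0,.27)),o); wait(.2); look("w1")
c=read_camera("top"); cv2.imwrite("pics/top1.png",c["color"][:,:,::-1])
print(get_ee_pos(),get_time_s())
E
```

```text
11 [-15.6398641   28.45743323  75.52331131   0.          76.01925546
 -26.6398641 ]
191 [-15.6398641   28.45743323  75.52331131   0.          76.01925546
 153.3601359 ]
11
[ 0.68418126 -0.06700293  0.03623642] [ 0.21570424 -0.28883101  0.26002249]
False
[ 0.5547361  -0.09182798  0.03500161] [ 1.98077068 -0.39108097  1.91305127]
[ 0.4951541  -0.06458218  0.26837999] 9.0833<sys>:0: UserWarning: Gimbal lock detected. Setting third angle to zero since it is not possible to uniquely determine all angles.
<stdin>:3: UserWarning: Gimbal lock detected. Setting third angle to zero since it is not possible to uniquely determine all angles.
```

View pics/w1.png

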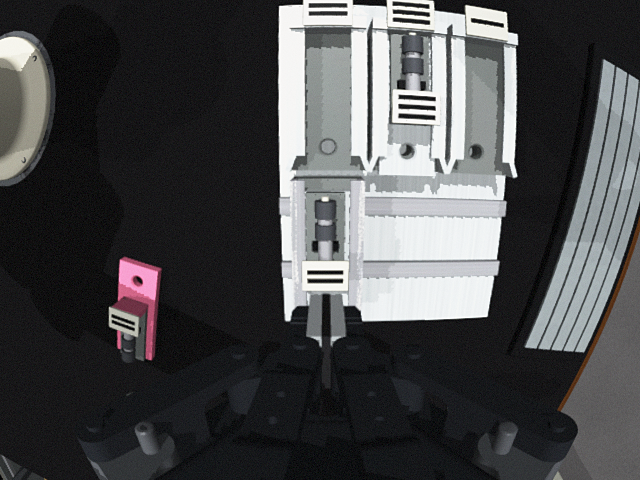

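The wrist view shows bay2's hole at (328,146), its two-bar tag at (328,11), the carriage nearly in line, and the carrier tag at (325.5,276). I'll turn those into positions.

```bash
python3 - 2>/dev/null <<'E'
from h import *
c=dict(np.load("pics/w1.npz"))
for n,u,v,z in [("hole2",328,146.5,.036),("tag2",328,11,.065),("hole1",476,152,.036),("tag1",486,21,.065),("ctag",325.5,276,.085),("colhead",325,200,.065),("carwallL",291.5,240,.057),("carwallR",364.5,240,.057)]:
    q=wrist(c,c["p"],c["r"],u,v,z); d=q-bay; print(n,q.round(4),"ex,ey mm",(d@ex*1e3).round(1),(d@ey*1e3).round(1))
im=cv2.imread("pics/w1.png",0)
for v in (225,240,120): print(v,im[v,280:375].tolist())
E
```

```text
hole2 [ 0.4834 -0.0022  0.036 ] ex,ey mm -46.5 -0.1
tag2 [0.4584 0.1264 0.065 ] ex,ey mm 84.6 -0.1
hole1 [0.6361 0.0272 0.036 ] ex,ey mm -46.7 -155.7
tag1 [0.6091 0.1595 0.065 ] ex,ey mm 88.2 -154.4
ctag [ 0.5036 -0.1184  0.085 ] ex,ey mm -164.4 2.2
colhead [ 0.49   -0.0513  0.065 ] ex,ey mm -95.9 2.7
carwallL [ 0.4653 -0.0983  0.057 ] ex,ey mm -137.3 36.0
carwallR [ 0.5363 -0.0844  0.057 ] ex,ey mm -137.3 -36.3
225 [79, 205, 252, 246, 245, 245, 244, 244, 244, 244, 245, 224, 202, 198, 203, 202, 205, 200, 203, 206, 198, 195, 193, 199, 181, 149, 141, 149, 151, 145, 148, 150, 151, 148, 138, 55, 56, 58, 57, 65, 94, 126, 143, 131, 133, 137, 146, 144, 123, 99, 87, 56, 42, 53, 54, 61, 113, 137, 127, 135, 136, 134, 133, 126, 133, 187, 226, 230, 227, 149, 186, 198, 201, 209, 206, 204, 202, 203, 232, 235, 229, 223, 225, 223, 227, 229, 231, 229, 229, 227, 227, 227, 228, 228, 227]
240 [19, 109, 255, 249, 245, 243, 243, 244, 245, 245, 242, 228, 204, 200, 201, 219, 225, 205, 200, 204, 205, 199, 196, 199, 176, 146, 151, 149, 148, 148, 151, 141, 127, 115, 115, 102, 67, 63, 84, 89, 94, 108, 104, 103, 107, 113, 99, 104, 118, 133, 113, 84, 67, 53, 63, 65, 82, 105, 107, 125, 133, 132, 132, 128, 154, 198, 227, 228, 227, 148, 184, 203, 202, 204, 202, 202, 202, 202, 212, 235, 238, 231, 226, 226, 233, 229, 230, 228, 227, 224, 225, 224, 227, 227, 230]
120 [252, 247, 246, 246, 245, 245, 246, 245, 244, 245, 245, 244, 245, 245, 245, 245, 245, 244, 244, 244, 245, 244, 247, 252, 208, 130, 127, 141, 140, 143, 136, 136, 140, 142, 137, 140, 137, 137, 140, 135, 138, 142, 141, 155, 160, 158, 151, 158, 162, 158, 158, 160, 152, 158, 155, 154, 155, 158, 155, 152, 154, 159, 155, 153, 159, 155, 152, 154, 155, 156, 138, 195, 239, 245, 244, 245, 245, 245, 242, 244, 242, 244, 244, 245, 246, 249, 246, 141, 40, 34, 55, 68, 160, 245, 247]
```

Run:
```python
import cv2
im=cv2.imread("pics/w1.png")[130:300,275:385]
cv2.imwrite("pics/z2.png",cv2.resize(im,None,fx=3.5,fy=3.5,interpolation=cv2.INTER_NEAREST))
```

```text
(no output)
```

View pics/z2.png

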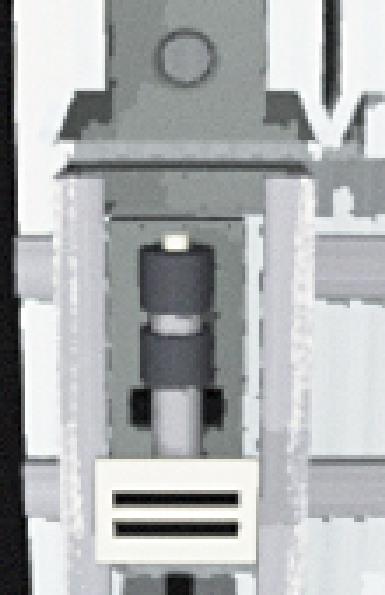

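The zoom shows the carriage channel (crop columns 105–265) in line with the bay channel (107–267) to under 1 mm. Next I'll push the carrier home, look at it, then look at the pin.

```bash
python3 - 2>/dev/null <<'E'
from h import *
o=down(11)
move_to(list(at(bay,-.206,.001,.13)),o)
line_to(list(at(bay,-.206,.001,.060)),speed=.1); print(get_contact_force())
print(line_to(list(at(bay,-.17,.001,.060)),speed=.06,threshold=30))
print(line_to(list(at(bay,-.045,.001,.060)),speed=.08,threshold=30),get_contact_force())
hit=line_to(list(at(bay,-.015,.001,.060)),speed=.02,threshold=15)
p=np.array(get_ee_pos()); print(hit,p,"ex",((p-bay)@ex),get_contact_force())
line_to(list(at(bay,-.060,.001,.060)));line_to(list(at(bay,-.08,.0,.15)),speed=.25)
move_to(list(at(bay,-.14,0,.25)),o); wait(.2); look("w2")
ungrasp()
pin=np.array([.540,.3456,0])
move_to(list(at(pin,-.10,0,.25)),o); wait(.2); look("w3")
print(get_time_s())
a=cv2.imread("pics/w2.png")[0:330,180:500];b=cv2.imread("pics/w3.png")[0:330,180:500]
cv2.imwrite("pics/w23.png",cv2.resize(np.hstack([a,b]),None,fx=1.25,fy=1.25))
E
```

```text
[ 0.484031   -0.02317415  0.80511708]
False
False [ 0.19309773  0.2173032  -0.35744277]
True [0.47985957 0.01233477 0.06050361] ex -0.03153620642801479 [ 0.37823772 -2.25132767  1.13952612]
17.9667
```

View pics/w23.png

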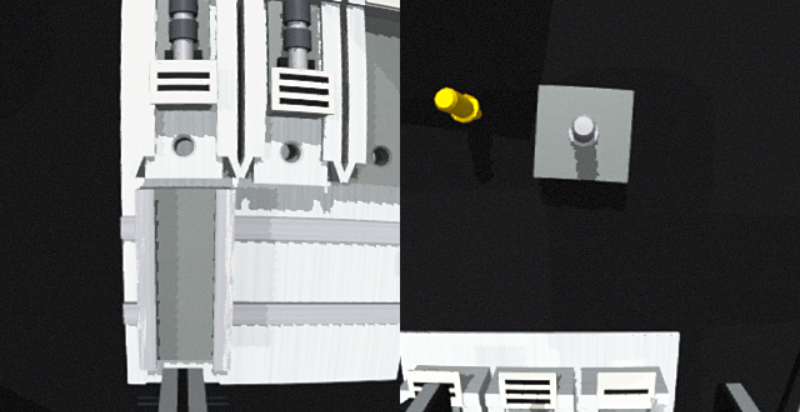

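The left half shows the carrier home: its tail is inside the bay and its hole is at crop (183,146). Contact came at ex −31.5 mm against an expected −31. The right half shows the pin top at (584,128) in the stand, with the yellow pin well clear.

```bash
python3 - 2>/dev/null <<'E'
from h import *
def blob(img,u0,v0,r,lo,hi):
    g=cv2.medianBlur(cv2.imread(img,0),3); m=cv2.inRange(g,lo,hi); w=np.zeros_like(m); cv2.circle(w,(u0,v0),r,255,-1)
    n,l,s,ce=cv2.connectedComponentsWithStats(m&w); 
    return [(s[i,4],ce[i].round(1)) for i in range(1,n) if s[i,4]>20]
g2=cv2.imread("pics/w2.png",0);g3=cv2.imread("pics/w3.png",0)
print(g2[117,310:345].tolist()); print(g2[103:131,326].tolist())
print(g3[102,310:345].tolist()); print(g3[85:125,327].tolist())
print(blob("pics/w2.png",326,117,14,0,190))
c2=dict(np.load("pics/w2.npz"));c3=dict(np.load("pics/w3.npz"))
q=wrist(c2,c2["p"],c2["r"],326.4,116.8,.048);d=q-bay;print("chole",q.round(4),d@ex*1e3,d@ey*1e3)
for n,u,v,z in [("top",327.2,102,.102),("collar",326.8,106,.05),("stand",326.6,107.6,.044)]:
    print(n,wrist(c3,c3["p"],c3["r"],u,v,z).round(4))
E
```

```text
[233, 239, 244, 245, 245, 247, 234, 214, 168, 92, 58, 83, 156, 156, 144, 148, 150, 149, 154, 153, 160, 154, 148, 144, 144, 190, 215, 238, 243, 246, 245, 245, 242, 243, 244]
[175, 179, 183, 178, 142, 129, 104, 52, 35, 82, 157, 153, 150, 147, 150, 147, 150, 148, 144, 143, 149, 152, 212, 237, 241, 243, 244, 242]
[161, 167, 162, 163, 166, 188, 177, 131, 110, 158, 227, 220, 215, 213, 211, 213, 214, 218, 224, 214, 217, 218, 227, 217, 155, 122, 154, 214, 176, 162, 165, 167, 161, 164, 164]
[163, 168, 165, 165, 165, 168, 189, 187, 219, 231, 228, 228, 227, 224, 224, 221, 216, 218, 213, 211, 214, 215, 220, 95, 70, 77, 67, 63, 60, 101, 128, 144, 95, 93, 95, 97, 93, 93, 96, 97]
[(np.int32(324), array([326. , 113.5]))]
chole [ 0.4815 -0.0031  0.048 ] -47.01276158588102 1.8971630760308906
top [0.5408 0.3447 0.102 ]
collar [0.5405 0.3456 0.05  ]
stand [0.5405 0.3445 0.044 ]
```

```bash
python3 - 2>/dev/null <<'E'
from h import *
o=down(11); pin=np.array([.5406,.3449,0])
line_to(list(at(pin,0,0,.16)),speed=.2); line_to(list(at(pin,0,0,.063)),speed=.1,threshold=15)
print(get_ee_pos()); close(50); wait(.2); print("w",get_gripper_width(),get_contact_force())
line_to(list(at(pin,0,0,.19)),speed=.15); print("w",get_gripper_width(),get_contact_force())
if get_gripper_width()>.01:
    move_to(list(at(bay,-.047,.0012,.19)),o); line_to(list(at(bay,-.047,.0012,.125)),speed=.15); wait(.2)
    look("w4")
    c=read_camera("top");cv2.imwrite("pics/top2.png",c["color"][:,:,::-1]);s=read_camera("scene");cv2.imwrite("pics/s2.png",s["color"][:,:,::-1])
    a=cv2.resize(s["color"][230:350,300:460,::-1],(640,480),interpolation=cv2.INTER_CUBIC); cv2.imwrite("pics/v4.png",a)
    hit=line_to(list(at(bay,-.047,.0012,.064)),speed=.03,threshold=7)
    print(hit,get_ee_pos(),get_contact_force(),get_gripper_width())
print(get_time_s())
E
```

```text
[0.5413223  0.34522789 0.06399536]
w 0.014920959533940932 [0.31371186 0.49879161 1.2763357 ]
w 0.015244069384391604 [ 0.02049899  0.28240716 -0.8163181 ]
True [ 0.4822427  -0.00298375  0.06719966] [-0.74729446 -0.06700852  4.6470821 ] 0.014857604519458634
25.7417
```

The pin stopped at TCP z = 0.0672, exactly where the collar should seat (0.067). I'll release, retreat and check.

```bash
python3 - 2>/dev/null <<'E'
from h import *
ungrasp(); wait(.2); p=get_ee_pos(); print(p,get_contact_force())
line_to([p[0],p[1],.19],speed=.12); move_to(list(at(bay,-.15,0,.27)),down(11)); wait(.3); look("w5")
c=read_camera("scene")["color"]; print(get_time_s(),get_contact_force())
a=cv2.imread("pics/w5.png")[0:320,220:520]
b=cv2.resize(c[230:390,230:450,::-1],(440,320),interpolation=cv2.INTER_CUBIC)
cv2.imwrite("pics/v5.png",np.hstack([a,b]))
E
```

```text
[ 0.48119841 -0.00274526  0.06613252] [-0.13856541  0.31427936  0.09782354]
28.7917 [ 0.20546655  0.08088139 -0.39276698]
```

View pics/v5.png

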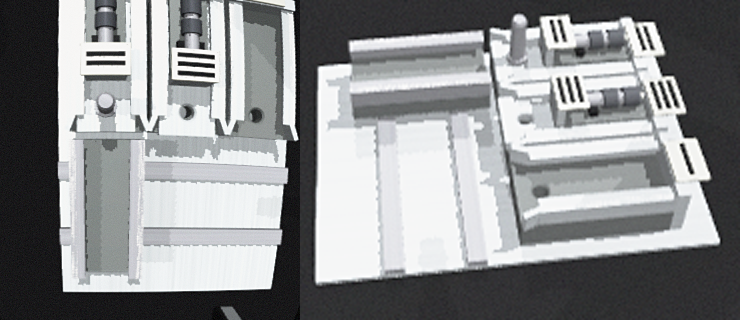

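The pin stands upright in the carrier's hole (left crop 106,103; right crop 518,35) with its collar on the sole. The two-bar carrier lies level with the three-bar one, and nothing else has moved.

```bash
python3 -c "
from station import *
job_done(); print(get_time_s())"
```

```text
the job is handed in; nothing more can be done
the job is handed in; nothing more can be done
```

The two-bar carrier is locked in its own bay and the job is handed in, at about 29 s of the 64 s allowed. No verdict was reported.

- **Carriage:** I pushed it about 0.106 m to the two-bar bay, which is the one nearest the robot. The wrist camera showed the channels in line to within about 1 mm.
- **Carrier:** I pushed it in until it met the back stop. Contact came at −31.5 mm against an expected −31 mm, and its hole measured −47.0 mm from the bay's centre, as specified.
- **Pin:** I put the steel pin through the carrier into the bay floor. It stopped at a tool height of 0.0672 m against a computed 0.067 m for a seated collar.
- **Final check:** After letting go, the pictures showed the pin upright with its collar on the carrier, and the three-bar carrier where it was. The one-bar carrier and the decoys were not touched; they were outside the last pictures.

One reading disagreed: the carrier's hole measured about 2 mm to the side of the bay's hole. I aimed between the two and the pin went in fully on the first try.

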